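# Tip, catch and lower the lid of a reference-block case

### The arm

A 6-joint arm with a two-finger parallel gripper is mounted at the origin on the work surface. World frame = base frame: x ahead of the robot, y to its left, z up, the work surface at z = 0. Lengths are in m, angles in rad, forces in N, time in s.
With the tool pointing down it reaches from about 0.425 to 0.95 m from the base axis. Payload 3.5 kg.
Tool frame: the origin (TCP) lies midway between the tips of the shut fingers; the grasp point (between the pads) lies 19 mm behind it (ctrl.tcp_to_grasp is the distance from the TCP to the grasp point, in m); z points along the fingers, x is the direction in which the jaws open and shut, and the axes are right-handed (so a half turn about z gives the same grasp; the last joint's range is limited). The gripper opens to 85 mm and grips with 20 to 120 N. Pads are 22 mm wide; open, the fingers measure 114 mm over their backs; the gripper's body (76 mm by 85 mm) begins 54 mm behind the grasp point. The pads swing forward as they close: fully open they stand 13 mm farther back than shut.
Start: joints at [1.038, 0.286, 1.577, -0, 1.279, -0.15], TCP at [0.252, 0.626, 0.231] pointing down, gripper open.
Joint ranges: [-2.77, 2.77], [-0.9, 2.22], [0.21, 2.48], [-1.53, 4.67], [0.24, 2.81], [-2.84, 2.84]. Speed limits (rad/s): [2.79, 2.79, 3.14, 3.14, 3.14, 3.14].

### API

Orientations are given as a unit quaternion [x, y, z, w].
In Python, from plant import ctrl, cams, workorder, spotter gives the robot as it stands. The module is installed in compiled form; this text tells all that it offers.
- The arm moves only by the tool send_rows, never from a script. Its argument "motion" is one flat list of numbers, 5 for each row, row after row: the shift along the tool's x, y, z in cm, then the turn about the tool's z in rad, then the finger opening in cm, from 0 to 8.54. In form: [tx, ty, tz, spin, gripper, tx, ty, tz, spin, gripper, ...]. A call has 1 to 12 rows; each row shifts and turns the pose as measured when the row begins, along the tool's axes as they then stand; what a row does not reach is not made up. A row lasts 1/10 s, in which the tool goes at most 50 mm and 8.59 degrees, less where a joint would pass 70% of its speed; a pose out of reach is approached as far as the arm can. A call is refused whole if a number of a shift passes 5 or a number of a turn 0.15, either way. A call with a gripper value outside its range is refused whole. The fingers move at their own pace and stop on an object; "grip_force" is the grip in N (left out, the last holds). Time passes only in rows, so rows that do not move let the fingers close. It gives the time, the measured TCP pose, the force and the opening at its end, in the units of the state.
- ctrl.get_state(): the state, without advancing time (a new reading comes with each control period).
- cams.read_camera(name): name is "scene" or "top"; returns (picture, depth): 400x640x3 uint8, red, green, blue; 400x640 float32, m along the optical axis (not along the pixel's ray), 0 where there is no reading.
- cams.camera_params(name): a dict with "fx", "fy", "cx", "cy" (pixels), "k1" (the pictures are not rectified: a ray, as slopes to the right and down, at radius r is drawn at 1 + k1 r^2 times it, then the intrinsics apply), "xyz" and "attitude" of the camera in the world. Camera axes: x right, y down, z forward; pixel columns grow to the right and rows downward; lengths in m; the calibration is good to about 2 mm. A picture is of the moment at which its call begins. camera_params takes no time and is no camera call.
- workorder.sign_off(): hands the job in, once; it reports no verdict.
Trained networks look in the newest picture that a camera, given by its name, has taken for a name from the list of things; names that differ only in an ending like _2 or _b are one class to them, and where a whole thing is asked for, a point or a joint stands for the part that bears it (a point fixed in the world has none). Each returns a list of dicts, best first, with "conf" (0 to 1); they miss things now and then, are a little off and sometimes report something else, mostly with a low value. They report only what shows in the picture. A call takes as long as a camera call. They do not tell look-alikes from the thing itself.
- spotter.trace(target, camera): "mask" (400x640 bool, what is visible of it) and "bbox" ([left, top, width, height] in pixels, round what is visible of it).
The state is a dict: "time": time; "qpos": joint angles; "dq": joint speeds; "joint_efforts": joint torques, N m; "eef_pos": TCP position; "tcp_rot": TCP orientation; "contact_force": force on the tool from outside, world axes, zero at the start; "wrist_torque": the same for the moment, N m; "opening": opening from 0.0 (shut) to 1.0 (fully open).
Only numpy, scipy, OpenCV 4.12 (cv2) and the standard library are available. Lean on these libraries where they do the work, as an engineer would, in place of code of your own. Each camera call takes 0.05 s, during which the arm holds its last target.

### The job

The lid of the wooden case of hardness reference blocks stands open, leaning back past upright. Using the fingers only as a hook and a rest, gently tip it forward until it falls of its own weight, catch it from below on a finger while it is still well open, and lower it on that finger until it is fully shut, without ever letting it drop or slam. Do not pinch the lid, leave the loose things around the case where they stand, and finish clear of everything.

Things in the scene. Friction and masses are not known exactly. Their poses are not given: they have to be found in the camera images.
- case: Fixed wooden case holding two steel discs in a black insert: 120 mm deep (its x), 200 mm wide (its y), 62 mm high; origin at the centre of its underside, z up. Its front is the -x side, which faces roughly to the robot's right (world -y, within 25 degrees); the hinge runs along its y at the rear (+x) top edge. Inside, the discs' tops are 46 mm above the underside.
- lid (a joint): Lid angle, rad: 0 shut, about 1.57 upright, 1.50 its balance point, 1.85 the back stop where it leans at the start. Lid 0.2 kg (0.18 to 0.25). The hinge has a damper and hardly any friction: forward of balance the lid falls by itself, at about 0.75 x cos(angle) rad/s (0.68 to 0.95 x, with its weight): 2 to 3.5 s from 1.35 rad to shut, ending in a slam.
- case_hinge (a point): Middle of the hinge line, at the rear top edge of the case, 62.5 mm above the table. The underside of the lid (its inner face, towards the case) turns about this line; its outer face lies 10 mm further out (behind, when the lid is upright).
- lid_lip (a point): Middle of the lid's free edge, on its underside, moving with it. The lid is a plain flat wooden board, 10 mm thick, 200 mm wide along the hinge, 142 mm from hinge line to free edge; shut, it overhangs the case's front by 22 mm, a lip that a finger can carry from below until it is shut.
- block: Loose bystander: round steel reference block, 60 mm across, 14 mm high, behind the case on its hinge (+x) side; origin under its centre. To be left alone.
- anvil: Loose bystander: dark steel mushroom-shaped anvil, 56 mm across the top, 44 mm high, stem 24 mm, beside the case on its -y side; origin under its centre. To be left alone.
- jar: Loose bystander: white jar with black cap, 48 mm across, 65 mm high, beside the case on its -y side; origin under its centre. To be left alone.
There are look-alikes about, which are no part of the job. There is more than one size of the case; the job needs the larger.

How it is judged:
On the way, in this order (a step that is already met when the one before it is completed fails the run):
1. the lid falls forward freely, touched by nothing (value of joint lid between 0.35 and 1.48 rad and velocity of joint lid below -0.1 rad/s and contact force between anything else and lid below 0.02 N), for 0.15 s.
2. the lid is caught: it rests on a finger, still more than 0.3 rad (17 degrees) open, moving slower than 0.4 rad/s (value of joint lid between 0.3 and 1.4 rad and contact force between the fingers and lid above 0.2 N and velocity of joint lid above -0.4 rad/s), for 0.2 s.
3. the lid is shut (value of joint lid below 0.02 rad), for 0.2 s.
At the end, for the whole second after the job is handed in: The lid is shut (within 0.02 rad, 3 mm at its lip) and the block, anvil and jar stand within 12 mm of where they were (value of joint lid below 0.02 rad and distance of each of block, anvil, jar from where it was at the start of the episode below 0.012 m and angle between each of block, anvil, jar's own z axis and vertical below 0.1 rad); the robot touches nothing.
It fails at once if the lid drops or slams: faster than 0.58 rad/s within the last 0.2 rad before it is shut (value of joint lid below 0.2 rad and velocity of joint lid below -0.58 rad/s).
It fails at once if the lid is pinched: fingers press on both its faces at once with more than 2.5 N each (contact force between the fingers and lid_c0 above 2.5 N and contact force between the fingers and lid_c1 above 2.5 N).
It fails at once if the lid is forced with more than 30 N (contact force between the fingers and lid above 30 N).
It fails at once if the block, anvil or jar is pushed, lifted or carried off (over 15 mm) (distance of any of block, anvil, jar from where it was at the start of the episode above 0.015 m).
It also fails if it takes over 56 s, if anything falls off the work surface, if the arm or the gripper's body presses on something with over 40 N, if the wrist force passes 120 N, or if a joint passes its speed limit or range.

## Working session

There is one attempt and no reset: what is moved stays moved. The work goes in short steps, Python scripts to look and compute and a tool call to move; the robot and the scene stay as the last step left them, time stands still between calls to the robot, and variables do not carry over. Pictures are saved under pics/ and viewed, and the job is handed in when it is done.

Besides the shell and the picture viewer there is one more tool, called after ">>>" as name(argument=value, ...) on one line, values as JSON. send_rows: Moves the arm, as the interface text tells. Its arguments: {"type":"object","properties":{"motion":{"type":"array","items":{"type":"number"}},"grip_force":{"type":"number"}},"required":["motion"]}

```bash
mkdir -p pics; cat > h.py <<'E'
import numpy as np, cv2
from plant import ctrl, cams, workorder, spotter
from scipy.spatial.transform import Rotation as R
def P(name):
    return cams.camera_params(name)
def rays(name,uv):
    p=P(name); uv=np.atleast_2d(np.float64(uv))
    d=np.c_[(uv[:,0]-p['cx'])/p['fx'],(uv[:,1]-p['cy'])/p['fy']]
    u=d.copy()
    for _ in range(20): u=d/(1+p['k1']*(u**2).sum(1,keepdims=True))
    return np.c_[u,np.ones(len(u))]
def Rm(name):
    a=P(name)['attitude']; return R.from_quat(a).as_matrix()
def world(name,uv,z):
    return (rays(name,uv)*np.atleast_1d(z)[:,None])@Rm(name).T+np.array(P(name)['xyz'])
def cloud(name,d):
    v,u=np.mgrid[0:400,0:640]
    return world(name,np.c_[u.ravel(),v.ravel()],d.ravel()).reshape(400,640,3)
def proj(name,X):
    p=P(name); c=(np.atleast_2d(X)-np.array(p['xyz']))@Rm(name)
    s=c[:,:2]/c[:,2:]; s=s*(1+p['k1']*(s**2).sum(1,keepdims=True))
    return s*[p['fx'],p['fy']]+[p['cx'],p['cy']]
E
python3 - <<'E'
from h import *
for n in ('scene','top'):
    print(n,P(n))
    im,d=cams.read_camera(n); cv2.imwrite(f'pics/{n}0.png',im[...,::-1]); np.save(f'{n}0.npy',d)
    for t in ('case','lid','block','anvil','jar'):
        for r in spotter.trace(t,n): 
            print(n,t,round(r['conf'],2),r['bbox'],np.round(np.median(cloud(n,d)[r['mask']&(d>0)],axis=0),3))
print(ctrl.get_state())
E
```

```text
scene {'fx': 390.08550663772627, 'fy': 390.08550663772627, 'cx': 307.3715576560888, 'cy': 197.7245755862993, 'k1': -0.08305004962459674, 'xyz': array([1.25665177, 0.21701837, 0.61190124]), 'attitude': array([ 0.54770941,  0.71699737, -0.34113902, -0.26372967])}
scene case 0.86 [187.5, 128.2, 54.9, 39.7] [ 0.418 -0.273  0.045]
scene case 0.81 [236.3, 114.1, 103.2, 110.0] [ 0.562 -0.034  0.047]
scene lid 0.91 [285.2, 116.2, 54.0, 86.4] [0.566 0.038 0.147]
scene lid 0.86 [185.6, 125.7, 52.4, 31.8] [ 0.406 -0.288  0.047]
scene block 0.98 [333.2, 195.3, 25.6, 18.4] [0.539 0.12  0.014]
scene anvil 0.78 [203.9, 215.6, 24.7, 24.7] [ 0.719 -0.131  0.044]
scene jar 0.79 [254.2, 216.9, 20.4, 38.1] [ 0.722 -0.016  0.044]
top {'fx': 364.119436416801, 'fy': 364.119436416801, 'cx': 317.09139593474316, 'cy': 203.98253755554694, 'k1': -0.035428392669143695, 'xyz': array([0.48988235, 0.04353067, 1.09877825]), 'attitude': array([-0.69850306,  0.71344854, -0.03893803,  0.03960411])}
top case 0.88 [308.7, 187.6, 66.6, 80.6] [ 0.526 -0.023  0.05 ]
top case 0.68 [408.9, 248.8, 47.8, 57.0] [ 0.397 -0.281  0
[... 360 characters left out ...]
 0.71  -0.133  0.045]
{'time': 0.6, 'qpos': array([ 1.03802229e+00,  2.86239168e-01,  1.57669386e+00,  2.96795318e-06,
        1.27859887e+00, -1.49957817e-01]), 'dq': array([-0.00078557, -0.00075053,  0.00042631, -0.00057398,  0.00172872,
        0.00068171]), 'joint_efforts': array([-9.38513185e-04, -4.05670059e+01, -2.92738295e+01, -1.41166815e-04,
        6.58675272e-04, -1.60165241e-07]), 'eef_pos': array([0.25207578, 0.62615391, 0.23136879]), 'tcp_rot': array([ 8.28714400e-01,  5.59671727e-01,  2.68212317e-05, -1.43329794e-05]), 'contact_force': array([ 0.19305827, -0.34817198, -0.02523209]), 'wrist_torque': array([-0.01722277,  0.03214836,  0.03229456]), 'opening': 0.9985435233847114}
```

View pics/scene0.png

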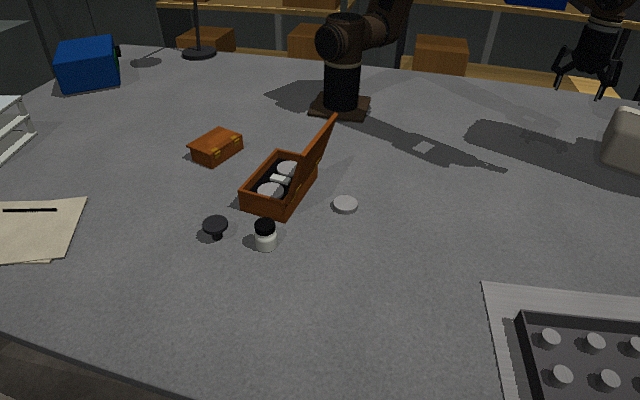

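View pics/top0.png

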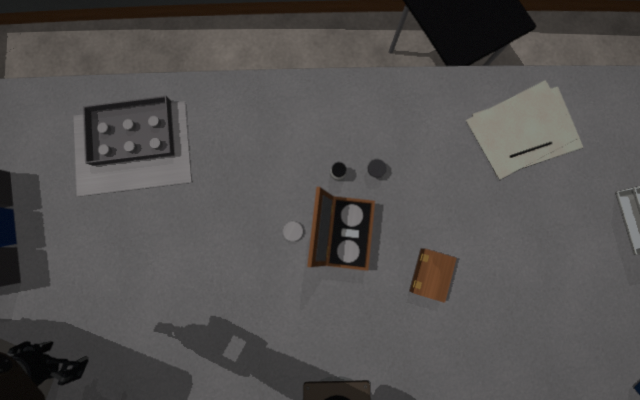

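The open case at top (340,232) / scene (278,180) is the larger one; the shut one at top (433,275) / scene (215,146) is the small look-alike. Now I'll confirm in a crop and fit its pose.

```bash
python3 - <<'E'
from h import *
d=np.load('top0.npy'); im=cv2.imread('pics/top0.png')
C=cloud('top',d)
cv2.imwrite('pics/crop0.png',cv2.resize(im[140:310,260:470],None,fx=3.5,fy=3.5,interpolation=cv2.INTER_CUBIC))
print('table z',np.median(C[250:300,200:290,2]))
m=(C[...,2]>.052)&(C[...,2]<.072)&(abs(C[...,0]-.53)<.15)&(C[...,1]<.06)&(C[...,1]>-.15)&(d>0)
v,u=np.nonzero(m); print(len(v),C[m][:,2].mean())
p=C[m][:,:2].astype(np.float32); print(cv2.minAreaRect(p))
# whole case box z .03-.075
S=np.load('scene0.npy'); D=cloud('scene',S)
for nm,A,dd in (('top',C,d),('scene',D,S)):
    m=(A[...,2]>.08)&(A[...,2]<.25)&(abs(A[...,0]-.53)<.15)&(A[...,1]<.1)&(A[...,1]>-.15)&(dd>0)
    q=A[m]; print(nm,len(q),q.min(0),q.max(0)); c=q.mean(0); w,V=np.linalg.eigh(np.cov((q-c).T)); print(c,V[:,0],np.sqrt(w))
    m=(A[...,2]>.054)&(A[...,2]<.07)&(abs(A[...,0]-.53)<.15)&(A[...,1]<.06)&(A[...,1]>-.15)&(dd>0)
    print(nm,'rim',cv2.minAreaRect(A[m][:,:2].astype(np.float32)))
E
```

```text
table z 0.0013240310451830828
729 0.06313985041244057
((0.5234029293060303, -0.048826612532138824), (0.12339907139539719, 0.20105719566345215), 82.27313232421875)
top 1324 [0.43346304 0.00073388 0.0800408 ] [0.63589621 0.07118233 0.20415471]
[0.53372727 0.03698349 0.15756036] [ 0.12710025  0.94016995 -0.31611072] [0.00226906 0.04022501 0.05768561]
top rim ((0.5233451128005981, -0.04948114603757858), (0.12216795235872269, 0.20102456212043762), 82.22608184814453)
scene 1176 [0.43055184 0.00208483 0.08007611] [0.63639649 0.07197258 0.20112849]
[0.55932608 0.0404961  0.15270475] [ 0.14447872  0.95700512 -0.2515295 ] [0.00272942 0.03902669 0.06274297]
scene rim ((0.5226194262504578, -0.04351336508989334), (0.13551194965839386, 0.2060777246952057), 82.41358184814453)
```

View pics/crop0.png

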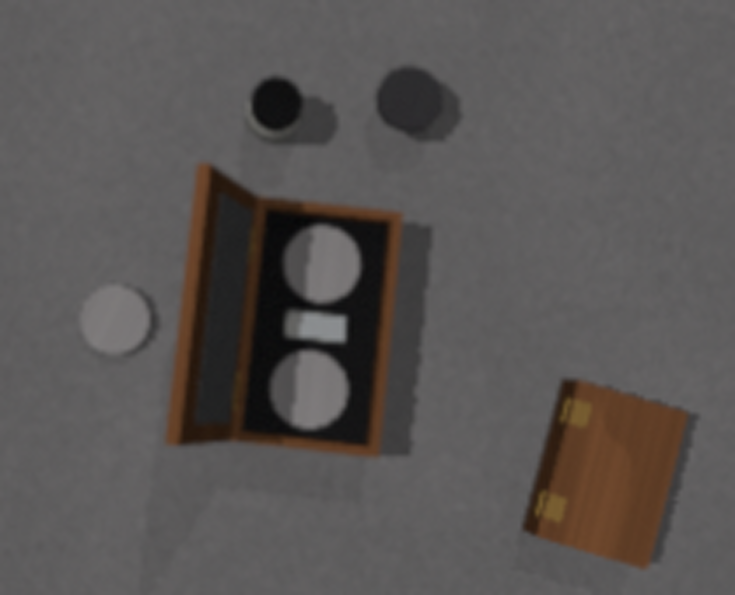

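The open case (120x200 mm rim, two discs, ajar lid) is confirmed as the larger one. Next I'll check the fingers and the free space around the arm.

```bash
python3 - <<'E'
from h import *
im=cv2.imread('pics/scene0.png')
a=cv2.resize(im[0:200,480:640],None,fx=3.5,fy=3.5,interpolation=cv2.INTER_CUBIC)
cv2.imwrite('pics/crop1.png',a[:600])
S=np.load('scene0.npy');C=cloud('scene',S)
for u,v in ((620,110),(625,150),(600,80),(570,85),(590,30)): print((u,v),C[v,u].round(3))
d=np.load('top0.npy');C=cloud('top',d)
for u,v in ((5,190),(5,225),(5,265),(75,370),(20,360),(40,350)): print((u,v),C[v,u].round(3))
E
```

```text
(620, 110) [0.033 0.858 0.135]
(625, 150) [0.181 0.845 0.081]
(600, 80) [0.277 0.656 0.295]
(570, 85) [-1.027  1.098 -0.18 ]
(590, 30) [0.272 0.594 0.4  ]
(5, 190) [0.674 1.002 0.023]
(5, 225) [0.565 0.981 0.037]
(5, 265) [0.446 0.962 0.05 ]
(75, 370) [0.239 0.556 0.325]
(20, 360) [0.283 0.609 0.407]
(40, 350) [0.277 0.639 0.317]
```

View pics/crop1.png

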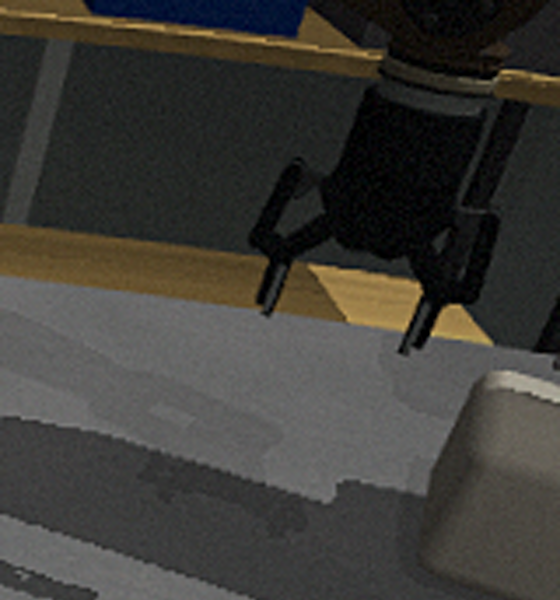

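>>> send_rows(motion=[0, 0, -3.5, -0.123, 8.5, 0, 0, -3.5, -0.123, 8.5, 0, 0, -3.5, 0, 8.5, 0, 0, -3.5, 0, 8.5, 0, 0, -3.5, 0, 8.5, 0, 0, -3.5, 0, 8.5, 0, 0, -3.5, 0, 8.5, 0, 0, -3.5, 0, 8.5])

```text
time: 1.4
eef_pos: [0.2515, 0.6251, 0.5118]
tcp_rot: [0.75, 0.661, -0.008, 0.003]
contact_force: [1.0, -0.2, -0.1]
opening: 0.999
```

```bash
cat > st.py <<'E'
from h import *
s=ctrl.get_state(); M=R.from_quat(s['tcp_rot']).as_matrix()
print('t',s['time'],'q',s['qpos'].round(3),'p',s['eef_pos'].round(4),'x',M[:,0].round(3),'z',M[:,2].round(3),'F',s['contact_force'].round(2),'T',s['wrist_torque'].round(3),'op',round(s['opening'],3))
E
python3 st.py
```

```text
t 1.4 q [ 1.038  0.239  1.137  0.     1.783 -0.407] p [0.2515 0.6251 0.5118] x [ 0.126  0.992 -0.016] z [-0.009 -0.015 -1.   ] F [ 0.98 -0.16 -0.08] T [ 0.076 -0.007  0.045] op 0.999
```

>>> send_rows(motion=[0.6, -4.3, 0, 0, 8.5, 0.6, -4.3, 0, 0, 8.5, 0.6, -4.3, 0, 0, 8.5, 0.6, -4.3, 0, 0, 8.5, 0.6, -4.3, 0, 0, 8.5, 0.6, -4.3, 0, 0, 8.5, 4, 0, 0, 0, 8.5, 4, 0, 0, 0, 8.5])

```text
time: 2.2
eef_pos: [0.0012, 0.7737, 0.5265]
tcp_rot: [0.751, 0.66, 0.0, -0.002]
contact_force: [0.5, 0.7, 0.2]
opening: 0.995
```

```bash
python3 st.py
```

```text
t 2.2 q [ 1.438  0.5    0.775  0.002  1.863 -0.004] p [0.0012 0.7737 0.5265] x [0.128 0.992 0.003] z [-0.002  0.003 -1.   ] F [0.52 0.69 0.22] T [ 0.01  -0.011 -0.037] op 0.995
```

>>> send_rows(motion=[4, 0, 0, 0, 8.5, 4, 0, 0, 0, 8.5, 4, 0, 0, 0, 8.5, 4, 0, 0, 0, 8.5])

```text
time: 2.6
eef_pos: [0.0181, 0.8853, 0.4858]
tcp_rot: [0.75, 0.661, 0.001, -0.005]
contact_force: [1.2, 1.7, -3.2]
opening: 0.996
```

```bash
python3 st.py
```

```text
t 2.6 q [ 1.435  0.911  0.224  0.006  1.999 -0.008] p [0.0181 0.8853 0.4858] x [0.126 0.992 0.008] z [-0.005  0.009 -1.   ] F [ 1.21  1.67 -3.2 ] T [-0.032 -0.017 -0.023] op 0.996
```

>>> send_rows(motion=[5, 0, -5, 0, 8.5, 5, 0, -5, 0, 8.5, 5, 0, -5, 0, 8.5, 5, 0, -5, 0, 8.5])

```text
time: 3.0
eef_pos: [0.0334, 0.8737, 0.5466]
tcp_rot: [0.749, 0.66, 0.033, -0.04]
contact_force: [-0.5, 0.4, 0.2]
opening: 0.996
```

```bash
python3 st.py
```

```text
t 3.0 q [ 1.411  0.85   0.21   0.021  1.979 -0.023] p [0.0334 0.8737 0.5466] x [0.126 0.987 0.103] z [-0.003  0.105 -0.995] F [-0.47  0.41  0.18] T [-0.038 -0.004  0.005] op 0.996
```

```bash
python3 -c "
from h import *
print(ctrl.get_state()['qpos'])"
```

```text
[ 1.41128268  0.85000929  0.20998663  0.02141058  1.97852434 -0.02335077]
```

>>> send_rows(motion=[5, 0, -5, 0, 8.5, 5, 0, -5, 0, 8.5, 5, 0, -5, 0, 8.5, 5, 0, -5, 0, 8.5])

```text
time: 3.4
eef_pos: [0.0444, 0.8542, 0.6181]
tcp_rot: [0.746, 0.657, 0.074, -0.081]
contact_force: [0.2, -0.4, 0.1]
opening: 0.995
```

```bash
python3 st.py; python3 -c "
from h import *
print(ctrl.get_state()['qpos'])"
```

```text
t 3.4 q [ 1.39   0.768  0.21   0.038  1.945 -0.036] p [0.0444 0.8542 0.6181] x [0.126 0.968 0.218] z [ 0.004  0.219 -0.976] F [ 0.16 -0.37  0.13] T [-0.19  -0.003  0.002] op 0.995
[ 1.39029254  0.76845923  0.20995926  0.03792987  1.94458817 -0.03597927]
```

>>> send_rows(motion=[5, 0, -5, 0, 8.5, 5, 0, -5, 0, 8.5, 5, 0, -5, 0, 8.5, 5, 0, -5, 0, 8.5, 5, 0, -5, 0, 8.5, 5, 0, -5, 0, 8.5, 5, 0, -5, 0, 8.5])

```text
time: 4.1
eef_pos: [0.0592, 0.8015, 0.7402]
tcp_rot: [0.735, 0.647, 0.141, -0.147]
contact_force: [-0.3, -0.7, -0.2]
opening: 0.993
```

```bash
python3 st.py
```

```text
t 4.1 q [ 1.349  0.625  0.21   0.076  1.902 -0.055] p [0.0592 0.8015 0.7402] x [0.124 0.909 0.397] z [ 0.016  0.398 -0.917] F [-0.28 -0.69 -0.16] T [-0.144  0.015  0.018] op 0.993
```

>>> send_rows(motion=[5, 0, -5, 0, 8.5, 5, 0, -5, 0, 8.5, 5, 0, -5, 0, 8.5, 5, 0, -5, 0, 8.5, 5, 0, -5, 0, 8.5, 5, 0, -5, 0, 8.5])

```text
time: 4.7
eef_pos: [0.0667, 0.7344, 0.8446]
tcp_rot: [0.721, 0.634, 0.196, -0.201]
contact_force: [0.6, 1.1, 0.5]
opening: 0.993
```

```bash
cat >> st.py <<'E'
print('y',M[:,1].round(3))
th=np.radians(82.2); ex=np.array([np.cos(th),np.sin(th),0]); ey=np.array([-np.sin(th),np.cos(th),0]); H=np.array([.5233,-.0491,.0625])+.06*ex
B=np.c_[ex,ey,[0,0,1]]
print('tip in hinge frame (ex,ey,z) mm',((s['eef_pos']-H)@B*1000).round(1),'tool x',(M[:,0]@B).round(3),'z',(M[:,2]@B).round(3))
E
python3 st.py
```

```text
t 4.7 q [ 1.304  0.491  0.211  0.12   1.878 -0.069] p [0.0667 0.7344 0.8446] x [0.12  0.835 0.538] z [ 0.029  0.538 -0.842] F [0.65 1.12 0.52] T [-0.274 -0.009 -0.001] op 0.993
y [ 0.992 -0.116 -0.041]
tip in hinge frame (ex,ey,z) mm [654.3 558.7 782.1] tool x [ 0.843 -0.005  0.538] z [ 0.537  0.045 -0.842]
```

```bash
cat > to.py <<'E'
import sys
from st import *
def go(e,f,z):  # hinge-frame mm
    T=H+B@(np.array([e,f,z])/1000); d=(T-s['eef_pos'])@M*100
    print('to',T.round(3),'tool cm',d.round(2),'norm',np.linalg.norm(d).round(2))
go(*map(float,sys.argv[1:4]))
E
python3 to.py -30 0 330
```

```text
t 4.7 q [ 1.304  0.491  0.211  0.12   1.878 -0.069] p [0.0667 0.7344 0.8446] x [0.12  0.835 0.538] z [ 0.029  0.538 -0.842] F [0.65 1.12 0.52] T [-0.274 -0.009 -0.001] op 0.993
y [ 0.992 -0.116 -0.041]
tip in hinge frame (ex,ey,z) mm [654.3 558.7 782.1] tool x [ 0.843 -0.005  0.538] z [ 0.537  0.045 -0.842]
to [ 0.527 -0.019  0.392] tool cm [-81.71  56.29  -1.19] norm 99.24
```

>>> send_rows(motion=[-3.4, 2.35, 0, 0, 8.5, -3.4, 2.35, 0, 0, 8.5, -3.4, 2.35, 0, 0, 8.5, -3.4, 2.35, 0, 0, 8.5, -3.4, 2.35, 0, 0, 8.5, -3.4, 2.35, 0, 0, 8.5, -3.4, 2.35, 0, 0, 8.5, -3.4, 2.35, 0, 0, 8.5, -3.4, 2.35, 0, 0, 8.5, -3.4, 2.35, 0, 0, 8.5])

```text
time: 5.7
eef_pos: [0.2549, 0.4237, 0.6603]
tcp_rot: [0.715, 0.634, 0.21, -0.208]
contact_force: [0.4, 0.6, 0.1]
opening: 0.997
```

```bash
python3 to.py -30 0 330
```

```text
t 5.7 q [ 0.584 -0.392  1.539  0.467  1.6   -0.759] p [0.2549 0.4237 0.6603] x [0.108 0.819 0.563] z [ 0.036  0.563 -0.826] F [0.38 0.62 0.1 ] T [-0.258  0.004 -0.033] op 0.997
y [ 0.994 -0.109 -0.031]
tip in hinge frame (ex,ey,z) mm [372.  330.1 597.8] tool x [0.826 0.005 0.563] z [ 0.563  0.04  -0.826]
to [ 0.527 -0.019  0.392] tool cm [-48.45  32.74  -1.84] norm 58.5
```

>>> send_rows(motion=[-3.3, 2.3, -0.1, 0, 8.5, -3.3, 2.3, -0.1, 0, 8.5, -3.3, 2.3, -0.1, 0, 8.5, -3.3, 2.3, -0.1, 0, 8.5, -3.3, 2.3, -0.1, 0, 8.5, -3.3, 2.3, -0.1, 0, 8.5, -3.3, 2.3, -0.1, 0, 8.5, -3.3, 2.3, -0.1, 0, 8.5, -3.3, 2.3, -0.1, 0, 8.5, -3.3, 2.3, -0.1, 0, 8.5])

```text
time: 6.7
eef_pos: [0.4487, 0.1073, 0.4744]
tcp_rot: [0.714, 0.634, 0.22, -0.202]
contact_force: [0.1, -0.4, 0.0]
opening: 0.991
```

```bash
python3 to.py -30 0 330
```

```text
t 6.7 q [-0.312 -0.343  1.84   0.603  1.75  -1.686] p [0.4487 0.1073 0.4744] x [0.1   0.815 0.57 ] z [ 0.059  0.567 -0.822] F [ 0.11 -0.42  0.03] T [-0.276 -0.022  0.04 ] op 0.991
y [ 0.993 -0.116 -0.009]
tip in hinge frame (ex,ey,z) mm [ 84.8  95.1 411.9] tool x [0.821 0.011 0.57 ] z [ 0.57   0.019 -0.822]
to [ 0.527 -0.019  0.392] tool cm [-1.421e+01  9.350e+00  1.000e-02] norm 17.01
```

```bash
python3 to.py -43 0 218
```

```text
t 6.7 q [-0.312 -0.343  1.84   0.603  1.75  -1.686] p [0.4487 0.1073 0.4744] x [0.1   0.815 0.57 ] z [ 0.059  0.567 -0.822] F [ 0.11 -0.42  0.03] T [-0.276 -0.022  0.04 ] op 0.991
y [ 0.993 -0.116 -0.009]
tip in hinge frame (ex,ey,z) mm [ 84.8  95.1 411.9] tool x [0.821 0.011 0.57 ] z [ 0.57   0.019 -0.822]
to [ 0.526 -0.032  0.28 ] tool cm [-21.67   9.42   8.47] norm 25.1
```

>>> send_rows(motion=[-3.6, 1.6, 1.4, 0, 8.5, -3.6, 1.6, 1.4, 0, 8.5, -3.6, 1.6, 1.4, 0, 8.5, -3.6, 1.6, 1.4, 0, 8.5, -3.6, 1.6, 1.4, 0, 8.5, -3.6, 1.6, 1.4, 0, 8.5, 0, 0, 0, 0, 8.5])

```text
time: 7.4
eef_pos: [0.5301, -0.0432, 0.2752]
tcp_rot: [0.716, 0.631, 0.223, -0.197]
contact_force: [-1.4, 1.1, -1.3]
opening: 0.997
```

```bash
python3 to.py -15 0 177; python3 - <<'E'
from h import *
im,d=cams.read_camera('scene'); cv2.imwrite('pics/s1.png',cv2.resize(im[60:260,180:440,::-1],None,fx=3,fy=3,interpolation=cv2.INTER_CUBIC))
E
```

```text
t 7.4 q [-5.310e-01 -2.000e-03  1.899e+00  5.510e-01  1.520e+00 -2.082e+00] p [ 0.5301 -0.0432  0.2752] x [0.104 0.816 0.569] z [ 0.071  0.564 -0.822] F [-1.42  1.07 -1.32] T [-0.293  0.045  0.003] op 0.997
y [ 0.992 -0.126 -0.001]
tip in hinge frame (ex,ey,z) mm [-53.2  -6.  212.7] tool x [0.822 0.007 0.569] z [ 0.569  0.006 -0.822]
to [ 0.529 -0.005  0.24 ] tool cm [ 1.11 -0.56  5.12] norm 5.27
```

View pics/s1.png

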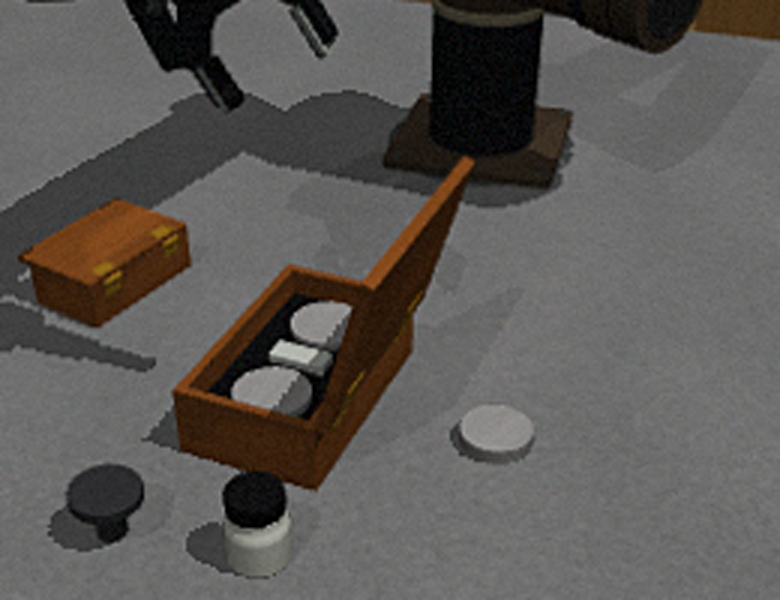

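```bash
python3 - <<'E'
from st import *
p=s['eef_pos']
for sg in (1,-1):
    print(sg,(proj('scene',p+sg*.0425*M[:,0]-.013*M[:,2])-[180,60])*3)
for a in (1.85,):
    for f in (-.1,0,.1):
        L=H+ex*(-.142*np.cos(a))+np.array([0,0,.142*np.sin(a)])+ey*f; print('lip',(proj('scene',L)-[180,60])*3, 'outer',(proj('scene',L+.01*(np.sin(a)*ex+np.cos(a)*np.array([0,0,1])))-[180,60])*3)
E
```

```text
t 7.45 q [-0.53  -0.005  1.897  0.552  1.522 -2.081] p [ 0.5305 -0.0423  0.2781] x [0.101 0.816 0.569] z [ 0.074  0.564 -0.822] F [0.33 0.04 1.  ] T [-0.271 -0.03   0.025] op 0.994
y [ 0.992 -0.125  0.003]
tip in hinge frame (ex,ey,z) mm [-52.3  -6.3 215.6] tool x [0.822 0.01  0.569] z [ 0.569  0.004 -0.822]
1 [[327.33229494  49.31155775]]
-1 [[239.58681172 100.425481  ]]
lip [[359.0324268  282.89051182]] outer [[372.57127641 289.62789891]]
lip [[415.55171951 213.51008257]] outer [[427.98995031 219.55977772]]
lip [[462.92901057 155.47321176]] outer [[474.41980505 160.9599126 ]]
```

>>> send_rows(motion=[0.5, -0.3, 2.7, 0, 8.5, 0.5, -0.3, 2.7, 0, 8.5, 0, 0, 1.5, 0, 8.5, 0, 0, 1.5, 0, 8.5, 0, 0, 0, 0, 8.5])

```text
time: 7.95
eef_pos: [0.5347, 0.0162, 0.2223]
tcp_rot: [0.714, 0.634, 0.229, -0.189]
contact_force: [-0.7, -0.4, -0.1]
opening: 0.991
```

```bash
python3 to.py 42 0 95
```

```text
t 7.95 q [-0.429  0.012  1.986  0.591  1.369 -2.069] p [0.5347 0.0162 0.2223] x [0.092 0.819 0.567] z [ 0.087  0.56  -0.824] F [-0.65 -0.45 -0.14] T [-0.311 -0.001 -0.022] op 0.991
y [ 0.992 -0.125  0.019]
tip in hinge frame (ex,ey,z) mm [  6.3  -2.4 159.8] tool x [0.824 0.02  0.567] z [ 0.567 -0.01  -0.824]
to [0.537 0.052 0.158] tool cm [-0.72 -0.33  7.36] norm 7.4
```

>>> send_rows(motion=[-0.1, -0.1, 1.5, 0, 8.5, -0.1, -0.1, 1.5, 0, 8.5, -0.1, -0.1, 1.5, 0, 8.5, -0.1, 0, 1.5, 0, 8.5, -0.1, 0, 1, 0, 8.5, 0, 0, 0, 0, 8.5])

```text
time: 8.55
eef_pos: [0.5393, 0.0532, 0.1596]
tcp_rot: [0.714, 0.634, 0.23, -0.187]
contact_force: [-1.0, 1.2, -0.1]
opening: 0.996
```

```bash
python3 to.py 42 0 95; python3 - <<'E'
from h import *
im,d=cams.read_camera('scene'); cv2.imwrite('pics/s2.png',cv2.resize(im[60:260,180:440,::-1],None,fx=3,fy=3,interpolation=cv2.INTER_CUBIC))
E
```

```text
t 8.55 q [-0.359  0.082  2.038  0.63   1.227 -2.092] p [0.5393 0.0532 0.1596] x [0.09  0.82  0.565] z [ 0.092  0.558 -0.825] F [-0.98  1.18 -0.12] T [-0.254  0.082  0.006] op 0.996
y [ 0.992 -0.126  0.025]
tip in hinge frame (ex,ey,z) mm [43.6 -1.9 97.1] tool x [0.825 0.022 0.565] z [ 0.566 -0.015 -0.825]
to [0.537 0.052 0.158] tool cm [-0.24 -0.2   0.08] norm 0.32
```

View pics/s2.png

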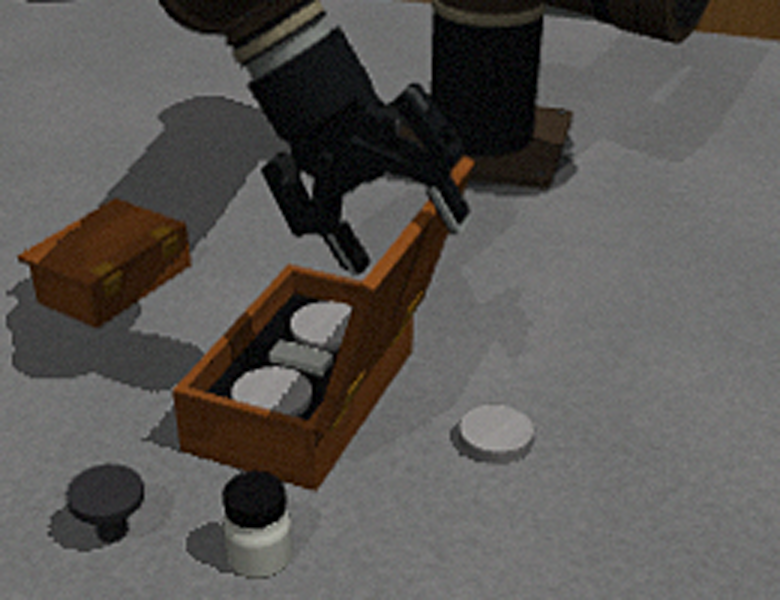

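>>> send_rows(motion=[-0.35, 0, -0.25, 0, 8.5, -0.35, 0, -0.25, 0, 8.5, -0.35, 0, -0.25, 0, 8.5, -0.35, 0, -0.25, 0, 8.5, -0.35, 0, -0.25, 0, 8.5, -0.35, 0, -0.25, 0, 8.5, -0.35, 0, -0.25, 0, 8.5, -0.35, 0, -0.25, 0, 8.5])

```text
time: 9.4
eef_pos: [0.5369, 0.0152, 0.1655]
tcp_rot: [0.714, 0.634, 0.233, -0.185]
contact_force: [-0.6, 2.0, 4.0]
opening: 0.995
```

```bash
python3 to.py -19 0 95; python3 - <<'E'
from h import *
im,d=cams.read_camera('scene'); cv2.imwrite('pics/s3.png',cv2.resize(im[60:260,180:440,::-1],None,fx=3,fy=3,interpolation=cv2.INTER_CUBIC))
E
```

```text
t 9.4 q [-0.431  0.083  2.026  0.614  1.269 -2.142] p [0.5369 0.0152 0.1655] x [0.087 0.819 0.568] z [ 0.098  0.56  -0.823] F [-0.63  1.98  3.99] T [0.497 0.175 0.194] op 0.995
y [ 0.991 -0.127  0.031]
tip in hinge frame (ex,ey,z) mm [  5.6  -4.8 103. ] tool x [0.823 0.024 0.568] z [ 0.568 -0.021 -0.823]
to [ 0.529 -0.008  0.158] tool cm [-2.46 -0.52 -0.75] norm 2.63
```

View pics/s3.png

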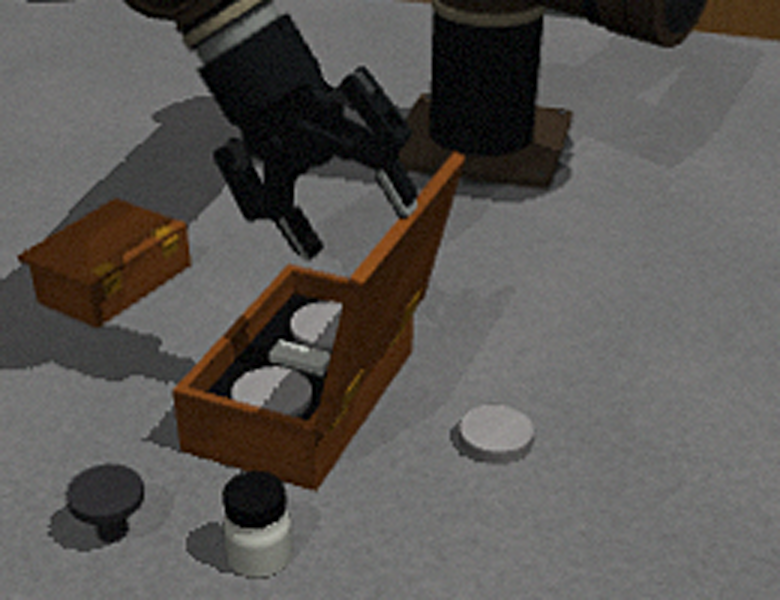

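```bash
cat > ang.py <<'E'
from st import *
def ang(n):
    im,d=cams.read_camera(n); C=cloud(n,d); Q=(C-H)@B*1000
    # lid near ends (ey within 60..95 either side), radius 40..142
    r=np.hypot(Q[...,0],Q[...,2]); a=np.arctan2(Q[...,2],-Q[...,0])
    m=(d>0)&(abs(Q[...,1])>45)&(abs(Q[...,1])<95)&(r>60)&(r<150)&(Q[...,2]>15)
    q=Q[m]; 
    # line fit robust in ex-z
    if len(q)<30: print(n,'few',len(q)); return
    vx,vz,x0,z0=cv2.fitLine(q[:,[0,2]].astype(np.float32),cv2.DIST_HUBER,0,.01,.01).ravel()
    if vz<0: vx,vz=-vx,-vz
    print(n,len(q),'lid angle',np.arctan2(vz,-vx).round(3),'offset from hinge line',round(float(x0*vz-z0*vx),1),'rmax',r[m].max().round(1), 'resid',np.std((q[:,0]-x0)*vz-(q[:,2]-z0)*vx).round(1))
    return im
if __name__=='__main__':
    for n in ('scene','top'):
        im=ang(n)
E
python3 ang.py
```

```text
t 9.45 q [-0.431  0.083  2.026  0.613  1.269 -2.142] p [0.5369 0.0147 0.1656] x [0.087 0.819 0.567] z [ 0.098  0.56  -0.823] F [-2.48  0.78  4.75] T [0.525 0.273 0.292] op 0.994
y [ 0.991 -0.127  0.031]
tip in hinge frame (ex,ey,z) mm [  5.   -4.9 103.1] tool x [0.823 0.025 0.567] z [ 0.568 -0.021 -0.823]
scene 450 lid angle 1.774 offset from hinge line 10.4 rmax 144.2 resid 2.5
top 435 lid angle 1.839 offset from hinge line -6.4 rmax 148.0 resid 2.6
```

>>> send_rows(motion=[0, 0, -1, 0, 8.5, 1.3, 0, 0, 0, 8.5, 1.3, 0, 0, 0, 8.5, 0.6, 0.2, 0, 0, 8.5, 0, 0, 0, 0, 8.5])

```text
time: 10.05
eef_pos: [0.5413, 0.0363, 0.1928]
tcp_rot: [0.715, 0.634, 0.232, -0.183]
contact_force: [-0.5, 0.4, -0.4]
opening: 0.998
```

```bash
python3 to.py 43.5 0 87.5
```

```text
t 10.05 q [-0.388  0.044  2.01   0.612  1.288 -2.076] p [0.5413 0.0363 0.1928] x [0.088 0.822 0.563] z [ 0.099  0.555 -0.826] F [-0.54  0.38 -0.4 ] T [-0.273  0.046 -0.018] op 0.998
y [ 0.991 -0.129  0.033]
tip in hinge frame (ex,ey,z) mm [ 27.1  -6.2 130.3] tool x [0.826 0.024 0.563] z [ 0.563 -0.023 -0.826]
to [0.537 0.053 0.15 ] tool cm [-1.04 -0.75  4.45] norm 4.63
```

>>> send_rows(motion=[-0.1, -0.2, 1.2, 0, 8.5, -0.1, -0.2, 1.2, 0, 8.5, -0.2, -0.2, 1.2, 0, 8.5, -0.2, 0, 1.0, 0, 8.5, 0, 0, 0, 0, 8.5])

```text
time: 10.55
eef_pos: [0.5375, 0.0605, 0.1453]
tcp_rot: [0.715, 0.634, 0.23, -0.184]
contact_force: [1.2, -0.1, -0.3]
opening: 0.995
```

```bash
python3 to.py 33.6 0 80.8
```

```text
t 10.55 q [-0.346  0.094  2.055  0.639  1.193 -2.101] p [0.5375 0.0605 0.1453] x [0.09  0.822 0.563] z [ 0.096  0.555 -0.826] F [ 1.19 -0.09 -0.26] T [-0.239  0.012 -0.013] op 0.995
y [ 0.991 -0.128  0.029]
tip in hinge frame (ex,ey,z) mm [50.5  0.8 82.8] tool x [0.826 0.023 0.563] z [ 0.563 -0.019 -0.826]
to [0.536 0.044 0.143] tool cm [-1.51  0.06 -0.78] norm 1.7
```

>>> send_rows(motion=[-0.42, 0, -0.23, 0, 8.5, -0.42, 0, -0.23, 0, 8.5, -0.42, 0, -0.23, 0, 8.5, -0.42, 0, -0.23, 0, 8.5, -0.42, 0, -0.23, 0, 8.5, -0.42, 0, -0.23, 0, 8.5, -0.42, 0, -0.23, 0, 8.5, -0.42, 0, -0.23, 0, 8.5])

```text
time: 11.35
eef_pos: [0.5345, 0.0205, 0.1464]
tcp_rot: [0.713, 0.634, 0.234, -0.185]
contact_force: [0.5, 0.3, 4.2]
opening: 0.992
```

```bash
cat >> st.py <<'E'
c=(s['eef_pos']+(.0426*s['opening'])*M[:,0]-.013*s['opening']*M[:,2]-H)@B*1000
print('rear tip',c.round(1))
c=(s['eef_pos']-(.0426*s['opening'])*M[:,0]-.013*s['opening']*M[:,2]-H)@B*1000
print('front tip',c.round(1))
E
python3 ang.py
```

```text
t 11.35 q [-0.424  0.102  2.046  0.625  1.233 -2.163] p [0.5345 0.0205 0.1464] x [0.086 0.818 0.569] z [ 0.099  0.561 -0.822] F [0.5  0.32 4.19] T [ 0.176  0.064 -0.019] op 0.992
y [ 0.991 -0.128  0.033]
tip in hinge frame (ex,ey,z) mm [10.5 -1.7 83.9] tool x [0.822 0.025 0.569] z [ 0.57  -0.022 -0.822]
rear tip [ 37.9  -0.3 118.5]
front tip [-31.6  -2.5  70.4]
scene 550 lid angle 1.655 offset from hinge line 10.2 rmax 145.2 resid 2.3
top 250 lid angle 1.735 offset from hinge line -9.6 rmax 147.9 resid 2.8
```

>>> send_rows(motion=[-0.42, 0, -0.26, 0, 8.5, -0.42, 0, -0.26, 0, 8.5, -0.42, 0, -0.26, 0, 8.5, -0.42, 0, -0.26, 0, 8.5, -0.42, 0, -0.26, 0, 8.5, -0.42, 0, -0.26, 0, 8.5, -0.42, 0, -0.28, 0, 8.5])

```text
time: 12.15
eef_pos: [0.5289, -0.0175, 0.1421]
tcp_rot: [0.714, 0.634, 0.232, -0.185]
contact_force: [0.3, 0.2, -0.0]
opening: 0.993
```

```bash
python3 st.py
```

```text
t 12.15 q [-0.493  0.118  2.036  0.601  1.26  -2.213] p [ 0.5289 -0.0175  0.1421] x [0.089 0.82  0.566] z [ 0.098  0.558 -0.824] F [ 0.29  0.22 -0.03] T [-0.262  0.038 -0.033] op 0.993
y [ 0.991 -0.129  0.031]
tip in hinge frame (ex,ey,z) mm [-27.9  -1.3  79.6] tool x [0.824 0.023 0.566] z [ 0.566 -0.021 -0.824]
rear tip [ -0.4  -0.  114.2]
front tip [-70.1  -2.   66.3]
```

>>> send_rows(motion=[0.2, 0, 0, 0, 8.5, 0, 0, 0, 0, 8.5, 0, 0, 0, 0, 8.5, 0, 0, 0, 0, 8.5])

```text
time: 12.55
eef_pos: [0.5286, -0.0166, 0.1425]
tcp_rot: [0.715, 0.634, 0.232, -0.185]
contact_force: [-0.2, 0.6, -0.2]
opening: 0.993
```

```bash
python3 - <<'E'
from ang import *
im=ang('scene'); cv2.imwrite('pics/s4.png',cv2.resize(im[60:260,180:440,::-1],None,fx=3,fy=3,interpolation=cv2.INTER_CUBIC))
E
```

```text
t 12.55 q [-0.492  0.116  2.037  0.6    1.26  -2.21 ] p [ 0.5286 -0.0166  0.1425] x [0.09  0.82  0.565] z [ 0.097  0.557 -0.824] F [-0.16  0.57 -0.18] T [-0.317  0.047  0.047] op 0.993
y [ 0.991 -0.129  0.03 ]
tip in hinge frame (ex,ey,z) mm [-27.1  -0.8  80. ] tool x [0.825 0.022 0.565] z [ 0.565 -0.021 -0.824]
rear tip [  0.5   0.4 114.6]
front tip [-69.3  -1.5  66.7]
scene 829 lid angle 1.307 offset from hinge line 9.8 rmax 144.0 resid 1.6
```

View pics/s4.png

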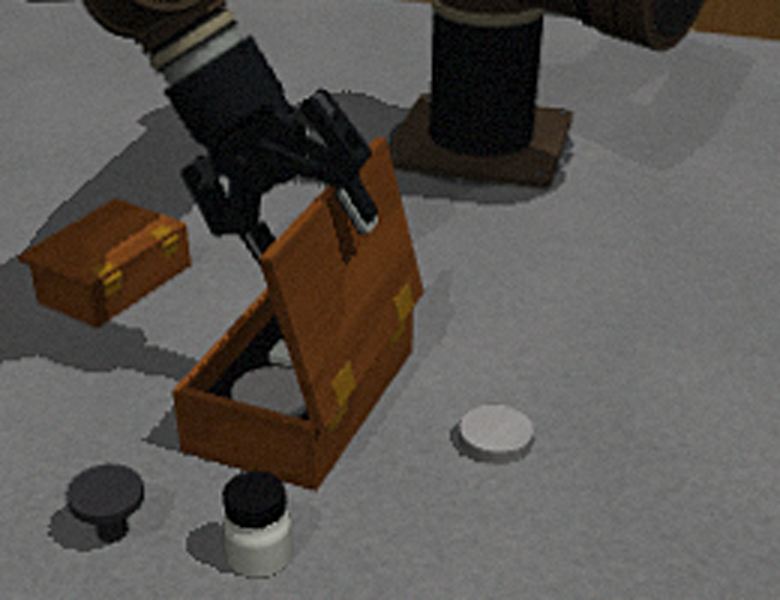

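>>> send_rows(motion=[0, 0, -0.7, 0, 8.5, 0, 0, -0.7, 0, 8.5, 0, 0, -0.7, 0, 8.5, 0, 0, -0.6, 0, 8.5, 0, 0, 0, 0, 8.5])

```text
time: 13.1
eef_pos: [0.5261, -0.033, 0.1674]
tcp_rot: [0.715, 0.634, 0.232, -0.184]
contact_force: [-0.2, -0.3, -0.0]
opening: 0.992
```

```bash
python3 - <<'E'
from ang import *
im=ang('scene'); cv2.imwrite('pics/s5.png',cv2.resize(im[60:260,180:440,::-1],None,fx=3,fy=3,interpolation=cv2.INTER_CUBIC))
E
```

```text
t 13.1 q [-0.521  0.086  2.018  0.582  1.315 -2.204] p [ 0.5261 -0.033   0.1674] x [0.089 0.821 0.564] z [ 0.098  0.557 -0.825] F [-0.19 -0.33 -0.03] T [-0.267  0.045 -0.006] op 0.992
y [ 0.991 -0.129  0.031]
tip in hinge frame (ex,ey,z) mm [-43.7  -0.6 104.9] tool x [0.825 0.023 0.564] z [ 0.565 -0.021 -0.825]
rear tip [-16.1   0.7 139.4]
front tip [-85.8  -1.3  91.7]
scene 904 lid angle 1.225 offset from hinge line 9.9 rmax 143.6 resid 1.5
```

View pics/s5.png

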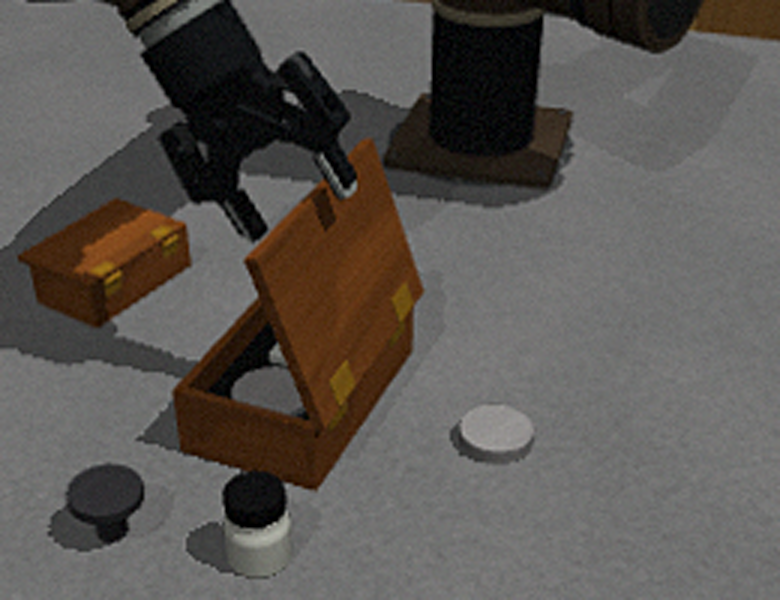

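>>> send_rows(motion=[0, 0, 0, 0, 8.5, 0, 0, 0, 0, 8.5, 0, 0, 0, 0, 8.5, 0, 0, 0, 0, 8.5, 0, 0, 0, 0, 8.5, 0, 0, 0, 0, 8.5, 0, 0, 0, 0, 8.5, 0, 0, 0, 0, 8.5, 0, 0, 0, 0, 8.5, 0, 0, 0, 0, 8.5])

```text
time: 14.15
eef_pos: [0.5252, -0.0321, 0.1659]
tcp_rot: [0.715, 0.634, 0.231, -0.185]
contact_force: [-0.2, 0.8, 0.1]
opening: 0.995
```

```bash
python3 ang.py
```

```text
t 14.15 q [-0.521  0.087  2.02   0.582  1.314 -2.204] p [ 0.5252 -0.0321  0.1659] x [0.09  0.82  0.565] z [ 0.095  0.558 -0.824] F [-0.22  0.81  0.11] T [-0.304  0.036  0.043] op 0.995
y [ 0.991 -0.128  0.028]
tip in hinge frame (ex,ey,z) mm [-42.9   0.4 103.4] tool x [0.825 0.022 0.565] z [ 0.566 -0.019 -0.824]
rear tip [-15.2   1.6 138. ]
front tip [-85.1  -0.3  90.1]
scene 930 lid angle 0.943 offset from hinge line 10.2 rmax 143.6 resid 1.4
top 950 lid angle 0.918 offset from hinge line 11.0 rmax 146.5 resid 2.2
```

Still falling freely as planned; I'll wait for it to land on the front finger.

>>> send_rows(motion=[0, 0, 0, 0, 8.5, 0, 0, 0, 0, 8.5, 0, 0, 0, 0, 8.5, 0, 0, 0, 0, 8.5, 0, 0, 0, 0, 8.5, 0, 0, 0, 0, 8.5, 0, 0, 0, 0, 8.5])

```text
time: 14.95
eef_pos: [0.5252, -0.0324, 0.1656]
tcp_rot: [0.715, 0.634, 0.231, -0.185]
contact_force: [0.4, -1.1, 0.2]
opening: 0.997
```

```bash
python3 - <<'E'
from ang import *
im=ang('top');im=ang('scene'); cv2.imwrite('pics/s6.png',cv2.resize(im[60:260,180:440,::-1],None,fx=3,fy=3,interpolation=cv2.INTER_CUBIC))
E
```

```text
t 14.95 q [-0.521  0.087  2.02   0.581  1.313 -2.204] p [ 0.5252 -0.0324  0.1656] x [0.09  0.821 0.564] z [ 0.096  0.557 -0.825] F [ 0.45 -1.13  0.19] T [-0.356  0.065 -0.031] op 0.997
y [ 0.991 -0.128  0.028]
tip in hinge frame (ex,ey,z) mm [-43.2   0.4 103.1] tool x [0.825 0.022 0.564] z [ 0.565 -0.019 -0.825]
rear tip [-15.5   1.6 137.7]
front tip [-85.6  -0.3  89.8]
top 1017 lid angle 0.822 offset from hinge line 10.8 rmax 146.5 resid 2.1
scene 1012 lid angle 0.826 offset from hinge line 10.1 rmax 143.4 resid 1.1
```

View pics/s6.png

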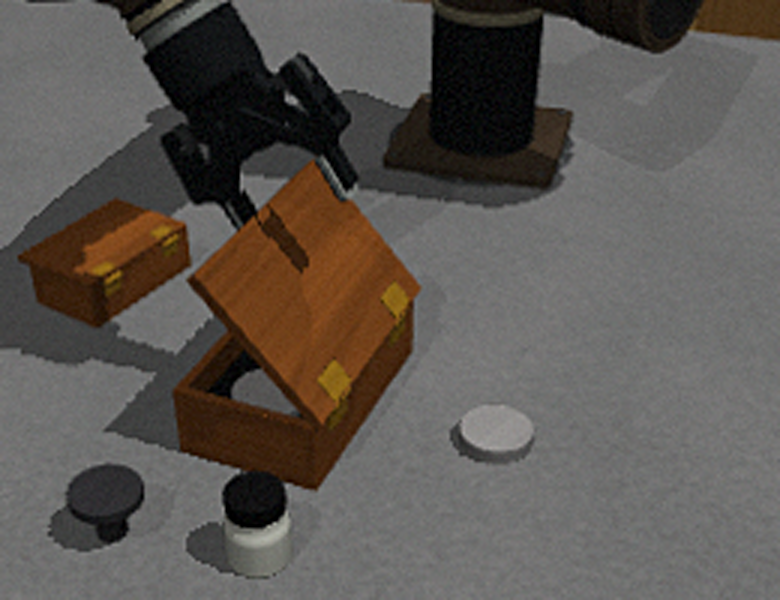

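```bash
cat > low.py <<'E'
import sys
from st import *
a0,a1,n=float(sys.argv[1]),float(sys.argv[2]),int(sys.argv[3])
X=M.T@B
L=lambda a: np.array([-142*np.cos(a),0,142*np.sin(a)])
A=np.linspace(a0,a1,n+1)
for i in range(n): print((X@(L(A[i+1])-L(A[i]))/10).round(2))
E
python3 low.py .825 .4 6
```

```text
t 15.05 q [-0.521  0.087  2.02   0.581  1.313 -2.204] p [ 0.5252 -0.0324  0.1656] x [0.09  0.821 0.564] z [ 0.095  0.557 -0.825] F [-0.23 -0.02 -0.24] T [-0.308  0.024 -0.047] op 0.998
y [ 0.991 -0.128  0.028]
tip in hinge frame (ex,ey,z) mm [-43.2   0.4 103.1] tool x [0.825 0.022 0.564] z [ 0.565 -0.019 -0.825]
rear tip [-15.5   1.6 137.8]
front tip [-85.7  -0.3  89.8]
[-0.99 -0.03  0.18]
[-0.97 -0.03  0.25]
[-0.95 -0.03  0.32]
[-0.93 -0.03  0.39]
[-0.9  -0.03  0.45]
[-0.86 -0.03  0.51]
```

>>> send_rows(motion=[0, 0, 0, 0, 8.5, 0, 0, 0, 0, 8.5, -0.33, 0, 0.06, 0, 8.5, -0.33, 0, 0.06, 0, 8.5, -0.33, 0, 0.06, 0, 8.5, -0.32, 0, 0.08, 0, 8.5, -0.32, 0, 0.08, 0, 8.5, -0.32, 0, 0.08, 0, 8.5, -0.32, 0, 0.11, 0, 8.5, -0.32, 0, 0.11, 0, 8.5, -0.32, 0, 0.11, 0, 8.5])

```text
time: 16.15
eef_pos: [0.5228, -0.0538, 0.141]
tcp_rot: [0.715, 0.634, 0.231, -0.185]
contact_force: [-0.9, -0.9, -0.5]
opening: 0.997
```

```bash
python3 ang.py
```

```text
t 16.15 q [-0.558  0.134  2.021  0.575  1.292 -2.258] p [ 0.5228 -0.0538  0.141 ] x [0.09  0.82  0.565] z [ 0.095  0.557 -0.825] F [-0.93 -0.89 -0.53] T [-0.298  0.102  0.03 ] op 0.997
y [ 0.991 -0.128  0.027]
tip in hinge frame (ex,ey,z) mm [-64.7  -0.1  78.5] tool x [0.825 0.022 0.565] z [ 0.565 -0.018 -0.825]
rear tip [-37.    1.  113.1]
front tip [-107.1   -0.8   65.2]
scene 969 lid angle 0.6 offset from hinge line 9.7 rmax 143.4 resid 1.1
top 1118 lid angle 0.587 offset from hinge line 11.2 rmax 145.8 resid 2.0
```

```bash
python3 low.py .594 .3 4; python3 low.py .3 0 6|tail -6
```

```text
t 16.25 q [-0.558  0.134  2.021  0.575  1.291 -2.258] p [ 0.5228 -0.0539  0.1407] x [0.091 0.82  0.565] z [ 0.095  0.557 -0.825] F [ 0.37 -0.45 -0.95] T [-0.409  0.067  0.009] op 0.994
y [ 0.991 -0.129  0.027]
tip in hinge frame (ex,ey,z) mm [-64.8  -0.1  78.2] tool x [0.825 0.021 0.565] z [ 0.565 -0.018 -0.825]
rear tip [-37.2   1.  112.7]
front tip [-107.1   -0.8   64.9]
[-0.96 -0.03  0.42]
[-0.92 -0.03  0.49]
[-0.88 -0.03  0.55]
[-0.84 -0.03  0.62]
[-0.54 -0.02  0.45]
[-0.52 -0.02  0.48]
[-0.5  -0.02  0.51]
[-0.47 -0.02  0.53]
[-0.44 -0.02  0.55]
[-0.42 -0.02  0.58]
```

>>> send_rows(motion=[-0.32, 0, 0.14, 0, 8.5, -0.32, 0, 0.14, 0, 8.5, -0.32, 0, 0.14, 0, 8.5, -0.31, 0, 0.16, 0, 8.5, -0.31, 0, 0.16, 0, 8.5, -0.31, 0, 0.16, 0, 8.5, -0.3, 0, 0.18, 0, 8.5, -0.3, 0, 0.18, 0, 8.5, -0.3, 0, 0.18, 0, 8.5, -0.28, 0, 0.2, 0, 8.5])

```text
time: 17.25
eef_pos: [0.5215, -0.0711, 0.1075]
tcp_rot: [0.715, 0.634, 0.231, -0.185]
contact_force: [-0.5, 0.5, -0.2]
opening: 0.997
```

```bash
python3 - <<'E'
from ang import *
im=ang('top');im=ang('scene'); cv2.imwrite('pics/s7.png',cv2.resize(im[60:260,180:440,::-1],None,fx=3,fy=3,interpolation=cv2.INTER_CUBIC))
E
```

```text
t 17.25 q [-0.587  0.197  2.021  0.575  1.251 -2.315] p [ 0.5215 -0.0711  0.1075] x [0.09  0.82  0.565] z [ 0.095  0.557 -0.825] F [-0.48  0.51 -0.19] T [-0.307  0.111  0.001] op 0.997
y [ 0.991 -0.128  0.027]
tip in hinge frame (ex,ey,z) mm [-82.   -1.2  45. ] tool x [0.825 0.022 0.565] z [ 0.565 -0.018 -0.825]
rear tip [-54.3  -0.   79.7]
front tip [-124.4   -1.9   31.7]
top 1127 lid angle 0.327 offset from hinge line 11.3 rmax 144.4 resid 1.9
scene 830 lid angle 0.327 offset from hinge line 9.9 rmax 143.2 resid 1.0
```

View pics/s7.png

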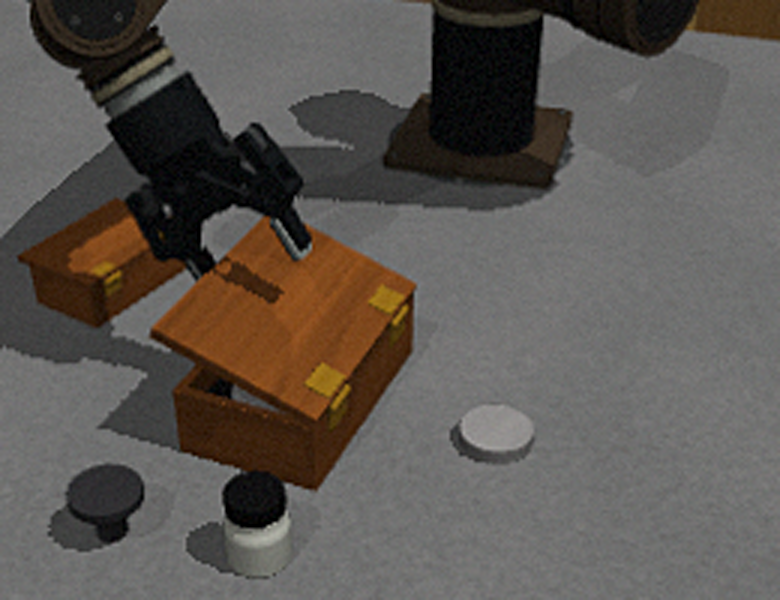

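>>> send_rows(motion=[-0.26, 0, 0.22, 0, 8.5, -0.26, 0, 0.22, 0, 8.5, -0.25, 0, 0.23, 0, 8.5, -0.25, 0, 0.24, 0, 8.5, -0.25, 0, 0.25, 0, 8.5, -0.24, 0, 0.25, 0, 8.5, -0.24, 0, 0.26, 0, 8.5, -0.23, 0, 0.27, 0, 8.5])

```text
time: 18.15
eef_pos: [0.5212, -0.0777, 0.078]
tcp_rot: [0.715, 0.634, 0.23, -0.185]
contact_force: [-1.7, -1.0, -0.3]
opening: 0.994
```

```bash
sed -i 's/Q\[...,2\]>15/Q[...,2]>4/' ang.py; python3 ang.py
```

```text
t 18.15 q [-0.597  0.25   2.023  0.58   1.208 -2.353] p [ 0.5212 -0.0777  0.078 ] x [0.091 0.821 0.563] z [ 0.094  0.556 -0.826] F [-1.72 -1.04 -0.26] T [-0.471  0.2    0.029] op 0.994
y [ 0.991 -0.128  0.027]
tip in hinge frame (ex,ey,z) mm [-88.6  -1.8  15.5] tool x [0.826 0.022 0.563] z [ 0.563 -0.018 -0.826]
rear tip [-60.9  -0.7  50. ]
front tip [-130.9   -2.5    2.3]
scene 717 lid angle 0.115 offset from hinge line 10.5 rmax 144.0 resid 1.0
top 1083 lid angle 0.117 offset from hinge line 10.8 rmax 143.6 resid 1.8
```

>>> send_rows(motion=[-0.14, 0, 0.17, 0, 8.5, -0.14, 0, 0.17, 0, 8.5, -0.13, 0, 0.17, 0, 8.5, -0.13, 0, 0.17, 0, 8.5, -0.13, 0, 0.17, 0, 8.5, -0.13, 0, 0.17, 0, 8.5, -0.13, 0, 0.17, 0, 8.5])

```text
time: 18.95
eef_pos: [0.5214, -0.0787, 0.0617]
tcp_rot: [0.715, 0.634, 0.23, -0.185]
contact_force: [-1.4, -1.2, -1.4]
opening: 0.998
```

```bash
python3 - <<'E'
from ang import *
im=ang('top');im=ang('scene'); cv2.imwrite('pics/s8.png',cv2.resize(im[60:260,180:440,::-1],None,fx=3,fy=3,interpolation=cv2.INTER_CUBIC))
E
```

```text
t 18.95 q [-0.598  0.28   2.024  0.586  1.184 -2.372] p [ 0.5214 -0.0787  0.0617] x [0.091 0.821 0.563] z [ 0.094  0.556 -0.826] F [-1.36 -1.15 -1.41] T [-0.386  0.188  0.046] op 0.998
y [ 0.991 -0.128  0.026]
tip in hinge frame (ex,ey,z) mm [-89.6  -2.1  -0.8] tool x [0.826 0.022 0.563] z [ 0.563 -0.017 -0.826]
rear tip [-61.8  -1.   33.8]
front tip [-132.    -2.8  -14. ]
top 1049 lid angle 3.141 offset from hinge line -11.6 rmax 143.6 resid 1.9
scene 662 lid angle 3.14 offset from hinge line -10.6 rmax 144.1 resid 0.9
```

View pics/s8.png

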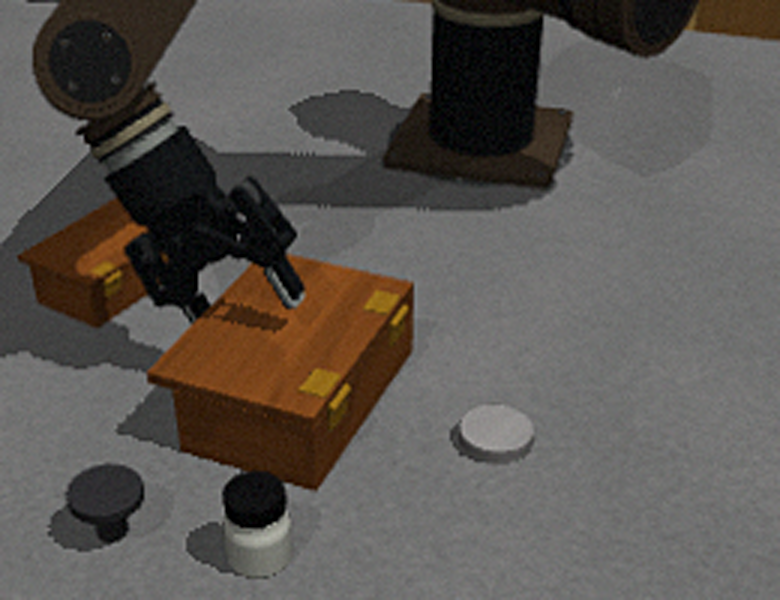

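>>> send_rows(motion=[-0.15, 0, 0.1, 0, 8.5, -0.2, 0, 0, 0, 8.5, -0.25, 0, 0, 0, 8.5, -0.25, 0, 0, 0, 8.5, 0, 0, 0, 0, 8.5, 0, 0, 0, 0, 8.5, 0, 0, 0, 0, 8.5])

```text
time: 19.75
eef_pos: [0.5219, -0.0853, 0.0567]
tcp_rot: [0.715, 0.634, 0.231, -0.185]
contact_force: [-0.7, 0.4, -0.8]
opening: 0.995
```

```bash
python3 ang.py
```

```text
t 19.75 q [-0.609  0.294  2.018  0.587  1.181 -2.386] p [ 0.5219 -0.0853  0.0567] x [0.09  0.82  0.565] z [ 0.096  0.557 -0.825] F [-0.7   0.36 -0.78] T [-0.248  0.052 -0.023] op 0.995
y [ 0.991 -0.128  0.029]
tip in hinge frame (ex,ey,z) mm [-96.   -3.6  -5.8] tool x [0.825 0.022 0.565] z [ 0.565 -0.02  -0.825]
rear tip [-68.4  -2.4  28.8]
front tip [-138.3   -4.2  -19.1]
scene 670 lid angle 3.141 offset from hinge line -10.4 rmax 143.3 resid 1.0
top 1049 lid angle 3.14 offset from hinge line -11.5 rmax 143.7 resid 1.9
```

>>> send_rows(motion=[0, 0, -0.8, 0, 8.5, 0, 0, -1.2, 0, 8.5, 0, 0, -2, 0, 8.5, 0, 0, -2, 0, 8.5, 0, 0, -2, 0, 8.5, 0, 0, -2, 0, 8.5, 0, 0, -2, 0, 8.5, 0, 0, -1, 0, 8.5, 0, 0, 0, 0, 8.5, 0, 0, 0, 0, 8.5])

```text
time: 20.85
eef_pos: [0.5087, -0.1643, 0.1744]
tcp_rot: [0.715, 0.634, 0.231, -0.182]
contact_force: [0.0, 1.2, -1.0]
opening: 0.997
```

```bash
python3 - <<'E'
from ang import *
im=ang('top');cv2.imwrite('pics/t9.png',im[...,::-1]);im=ang('scene'); cv2.imwrite('pics/s9.png',cv2.resize(im[60:260,180:440,::-1],None,fx=3,fy=3,interpolation=cv2.INTER_CUBIC))
# tops relative to hinge line & bystanders
for n in ('scene','top'):
    im,d=cams.read_camera(n); C=cloud(n,d); Q=(C-H)@B*1000
    for lo,hi in ((-140,-120),(-110,-60),(-50,-10)):
        m=(d>0)&(Q[...,0]>lo)&(Q[...,0]<hi)&(abs(Q[...,1])<90)&(Q[...,2]>3)&(Q[...,2]<30); print(n,lo,hi,m.sum(),np.median(Q[m][:,2]).round(1))
    d0=np.load(n+'0.npy'); 
    for t in ('block','anvil','jar'):
        for r in spotter.trace(t,n)[:2]: print(n,t,round(r['conf'],2),np.round(r['bbox'],1),np.median(C[r['mask']&(d>0)],axis=0).round(3))
E
```

```text
t 20.85 q [-0.736  0.162  1.918  0.503  1.427 -2.354] p [ 0.5087 -0.1643  0.1744] x [0.089 0.823 0.561] z [ 0.1    0.553 -0.827] F [ 0.01  1.18 -1.  ] T [-0.299  0.053 -0.045] op 0.997
y [ 0.991 -0.13   0.033]
tip in hinge frame (ex,ey,z) mm [-176.1   -1.1  111.9] tool x [0.827 0.023 0.561] z [ 0.562 -0.024 -0.827]
rear tip [-148.2    0.2  146.4]
front tip [-218.5   -1.8   98.8]
top 1050 lid angle 3.141 offset from hinge line -11.3 rmax 143.4 resid 1.8
scene 796 lid angle 0.001 offset from hinge line 10.3 rmax 143.4 resid 1.0
scene -140 -120 335 10.5
scene -110 -60 856 10.4
scene -50 -10 725 10.4
scene block 0.87 [335.  195.2  22.1  18.9] [0.542 0.119 0.014]
scene block 0.67 [232.1 139.3  86.   63.8] [ 0.538 -0.057  0.073]
scene anvil 0.85 [203.6 214.9  25.6  26.8] [ 0.718 -0.132  0.044]
scene anvil 0.74 [228.3 141.1  92.9  81.4] [ 0.561 -0.046  0.072]
scene jar 0.81 [256.  216.6  22.1  37.6] [ 0.721 -0.016  0.044]
top -140 -120 454 11.3
top -110 -60 1139 11.5
top -50 -10 908 11.4
top block 0.84 [279.9 224.7  24.1  15.8] [0.534 0.117 0.015]
top anvil 0.74 [367.7 159.7  16.4  18.5] [ 0.71  -0.134  0.045]
top jar 0.56 [330.5 162.1  17.4  22.1] [ 0.702 -0.02   0.064]
```

View pics/s9.png

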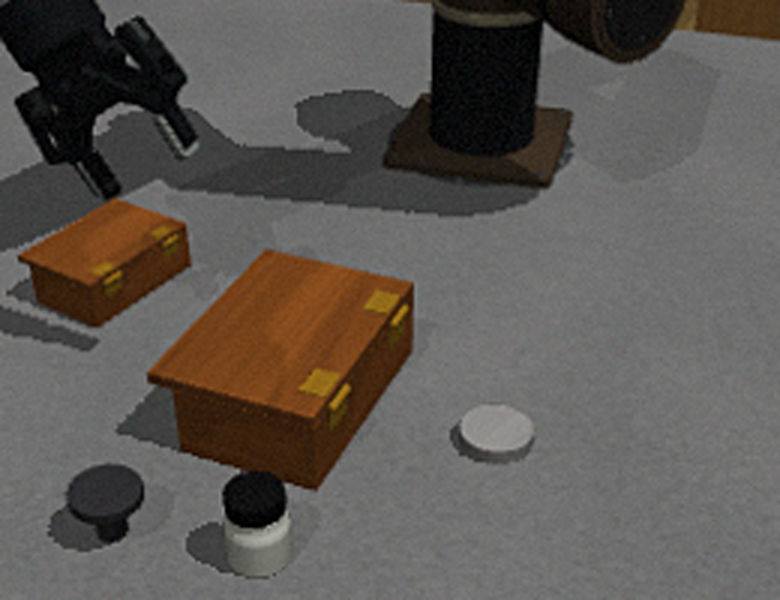

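The lid is flat and shut, the bystanders haven't moved and the gripper is clear of everything. Handing in.

```bash
python3 -c "
from h import *
print(workorder.sign_off())"
```

```text
the job is handed in; nothing more can be done
None
```

The lid of the larger case is shut, and I handed the job in at about 21 s of the 56 s allowed. No verdict was reported.

- **Tilting the tool:** the moves only allow turning about the tool's own axis. I therefore ran the arm to its reach limit so that the tool tilted about 34°, and worked with the open fingers either side of the lid.
- **Tipping:** the first try failed because the rear fingertip rode up onto the lid's top edge with about 4–5 N. I backed off and hooked deeper, and then it tipped forward past balance to about 1.37 rad.
- **Free fall and catch:** by the camera angles and finger positions, it fell untouched from about 1.3 rad until the front finger caught it at about 0.825 rad. It rested there for several readings.
- **Lowering:** I lowered it on that finger at about 0.25 rad/s, slowing to about 0.15 rad/s near the end.

**Last checks:**
- **Lid:** the angle measured 0.001 rad in the scene camera and was flat within noise in the top camera. The lid's outer face lies level across its depth.
- **Loose things:** the block, anvil and jar are within about 3 mm of where they started, which is measurement noise.
- **Gripper:** it is more than 10 cm from the case.

**Disagreements:**
- **Force readings:** noise of about 1 N hid the light catch force, so I confirmed the catch from the lid angle instead.
- **Top camera:** it read the lid angle about 0.07 rad off while the lid stood near upright, where it sees the other face. I used the scene camera there.

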